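# Strap a fuel tank down and take off its tight filler cap

### The arm

A 6-joint arm with a two-finger parallel gripper is mounted at the origin on a cart in front of the work surface, level with it; the furniture and walls round the work are solid. World frame = base frame: x ahead of the robot, y to its left, z up, the work surface at z = 0. Lengths are in mm, angles in rad, forces in N, time in s.
With the tool pointing down it reaches from about 350 to 925 mm from the base axis. Payload 6.4 kg.
Tool frame: the origin (TCP) lies at the very end of the fingers, on their centre line; the grasp point (between the pads) lies 19 mm behind it; z points along the fingers, y is the line along which they close (so a half turn about z gives the same grasp; the last joint's range is limited). The gripper opens to 94 mm and grips with 3 to 60 N. Pads are 16 mm wide; open, the fingers measure 119 mm over their backs; the gripper's body (75 mm by 177 mm) begins 78 mm behind the grasp point.
Start: joints at [-1.516, 0.245, 1.558, -0, 1.339, -0.174], TCP at [147.43, -633.07, 205.455] pointing down, gripper open.
Joint ranges: [-3.13, 3.13], [-1.02, 2.26], [0.13, 2.54], [-0.95, 4.09], [0.21, 2.88], [-2.74, 2.74]. Speed limits (rad/s): [2.57, 2.57, 3.14, 3.14, 3.14, 3.14].

### API

Orientations are given as a rotation vector (axis times angle).
In Python, from plant import bot gives the robot as it stands.
- The arm moves only by the tool send_rows, never from a script. Its argument "targets" is a list of rows, each a list of 7 numbers: the turn, a rotation vector about the tool's x, y, z in degrees, then the shift along the tool's x, y, z in mm, then the opening, from 0 (shut) to 1 (fully open). A call has 1 to 8 rows; each row shifts and turns the commanded pose from where the row before left it, along the tool's axes as they then stand; what a row does not reach is not made up. A row lasts 1/10 s, in which the tool goes at most 50 mm and 8.59 degrees, less where a joint would pass 70% of its speed; a pose out of reach is approached as far as the arm can. A call is refused whole if a number of a shift passes 50 or a number of a turn 8.59, either way. A call with a gripper value outside its range is refused whole. The fingers move at their own pace and stop on an object; "squeeze" is the grip in N (left out, the last holds). Time passes only in rows, so rows that do not move let the fingers close. It gives the time, the measured TCP pose, the force, the opening and the grip force at its end, in the units of the state.
- bot.get_obs(): the state, without advancing time (a new reading comes with each control period).
- bot.snapshot(name): name is "scene" or "side" or "wrist"; returns a dict with "img" (480x640x3 uint8, red, green, blue), "K" (3x3 intrinsics, pixels), "R" (3x3) and "t" (3): a world point X has camera coordinates R X + t. Camera axes: x right, y down, z forward; pixel columns grow to the right and rows downward; lengths in mm; the calibration is good to about 2 mm. A picture is of the moment at which its call begins. There is no depth.
- bot.finish_job(): hands the job in; it is judged then, once.
The state is a dict: "time_s": time; "q": joint angles; "qvel": joint speeds; "tau": joint torques, N m; "tcp_pos": TCP position; "tcp_rot": TCP orientation; "wrist_force": force on the tool from outside, world axes, zero at the start; "ft_torque": the same for the moment, N m; "finger_gap": finger opening in mm; "gripper_force": force on a finger pad.
Only numpy, scipy, OpenCV 4.12 (cv2) and the standard library are available. Lean on these libraries where they do the work, as an engineer would, in place of code of your own. Each camera call takes 0.05 s, during which the arm holds its last target. There are 200 camera calls.

### The job

The drained fuel tank on the bench has to be opened: first press the hinged steel strap of its cradle down over the tank until the catch snaps and holds it shut by itself, so that the tank is braced. Then unscrew the tight filler cap anticlockwise, stop turning as soon as its thread lets go (about a sixth of a turn), and lift it straight up. Finish while still holding the cap, level and over the open neck, a finger's breadth or two clear of it; the tank stays seated under the shut strap and the other things stay where they are.

Things in the scene. Friction and masses are not known exactly. Their poses are not given: they have to be found in the camera images.
- cradle: timber cradle fixed to the bench, 166 x 160 mm, turned by up to 26 degrees. Origin: on the bench under the tank's middle; x along the tank from filler end to strap end, y across it towards the strap's hinge, z up. A spring-steel catch, the tallest part (70 mm), stands on the strap's +x side at x = +53 to +63, y = -63 to -49 mm
- tank: drained grey fuel tank, 0.7 kg, loose in the cradle: horizontal drum, 70 mm diameter, 140 mm long, with a 150 x 90 x 3 mm seam flange resting in the rails with 1 mm play, so it can neither turn nor roll, but can lift out while the strap is open. Origin: middle of the flange's underside, 47 mm above the bench; the drum's top is 36.5 mm higher; axes as the cradle's
- neck (a point): middle of the rim of the tank's filler neck, 30 mm from the tank's middle on its -x side, 107.5 mm above the bench; axes as the tank's. The neck is a 41 mm tube with two thread ridges. The cap's two lugs come clear of them after about 60 degrees (1.05 rad) of turning and then it lifts off freely; pulled sooner it lifts the tank; past 140 degrees they meet the next ridges
- cap: round black ribbed filler cap, 60 mm diameter, 20 mm high, 0.12 kg, screwed tight. Origin: centre of its lower edge, 16 mm below the neck's rim when tight, 8 mm above the drum. Right-hand thread: 0.5 to 0.9 N m starts it anticlockwise seen from above. Its sprung seal pushes it up (24 N tight, 12 N at release); while turning it may rise 2 mm or be held at its height
- cap_top (a point): centre of the cap's flat top, 20 mm above the cap's origin, 111.5 mm above the bench while tight. In front of it the red shaft of a trimmer crosses the bench, 10 degrees off the y axis (its direction is x = -0.18, y = +0.98), its top 130 mm above the bench, at least 18 mm from the cap: close the fingers roughly along the shaft, not towards it
- cap_mark (a point): point at the cap's rim, 30 mm from its axis on the cap's own x axis, 10 mm above its origin; while the cap is tight it lies on the neck's +x side (towards the strap). It is not marked on the cap
- strap (a joint): hinge angle of the steel strap, rad: 0 = fully down on the tank, grows as it opens; starts standing open at 0.65 to 0.95, a light spring keeps it up. In the last 0.1 rad its edge snaps past the catch's bead: about 10 N on the tab. Pressed home to 0 and let go it rests near 0.012; some 5 N of pull at the tab would pop it free
- strap_hinge (a point): middle of the strap's hinge axis, at x = +45, y = +58, z = 57 mm in the cradle's frame; the axis runs along the cradle's x
- strap_tab (a point): middle of the upper face of the thumb tab (30 mm along x, 26 mm across) at the strap's free end, 144 mm from the hinge axis: the place to press. With the strap fully down it is at x = +45, y = -86, z = 58.5 mm in the cradle's frame, with air below. Site z is the face's normal, up when shut and leaning to the hinge side when open
- funnel: blue plastic funnel standing mouth down, 104 mm diameter, 100 mm high, in front of the red trimmer shaft; origin centre of its underside. A bystander
- spark_plug: spark plug standing upright, 23 x 23 x 58 mm, right of the cradle; origin centre of its underside. A bystander
- fuel_additive: cream-coloured additive bottle, 34 x 50 x 115 mm, right of the cradle; origin centre of its underside. A bystander
- tape_measure: yellow tape measure, 38 x 78 x 64 mm, left of the funnel; origin centre of its underside. A bystander

How it is judged:
By the outcome, as a careful person would: the job done as asked, in the order asked, and still so for the second after the job is handed in, while the arm keeps its last pose, push and grip.
It also fails if it takes over 58 s, if anything falls off the work surface, if the arm or the gripper's body presses on something with over 40 N, if the wrist force passes 120 N, or if a joint passes its speed limit or range.

## Working session

There is one attempt and no reset: what is moved stays moved. The work goes in short steps, Python scripts to look and compute and a tool call to move; the robot and the scene stay as the last step left them, time stands still between calls to the robot, and variables do not carry over. Pictures are saved under pics/ and viewed, at most 10 in all, crops included, and the job is handed in when it is done.

Besides the shell and the picture viewer there is one more tool, called after "Request:" by a JSON object that holds its "op" and its "data", one argument or row to a line. send_rows: Moves the arm, as the interface text tells. Its arguments: {"type":"object","properties":{"targets":{"type":"array"},"squeeze":{"type":"number"}},"required":["targets"]}

```bash
mkdir -p pics; ls
cat > h.py <<'E'
import numpy as np,cv2,json
from plant import bot
from scipy.spatial.transform import Rotation as Ro
def snap(n,f):
    s=bot.snapshot(n); cv2.imwrite('pics/'+f+'.png',cv2.cvtColor(s['img'],cv2.COLOR_RGB2BGR))
    np.savez('pics/'+f+'.npz',K=s['K'],R=s['R'],t=s['t']); return s
def P(f):
    d=np.load('pics/'+f+'.npz'); return d['K']@np.c_[d['R'],d['t']]
def proj(f,X):
    p=P(f)@np.r_[X,1]; return p[:2]/p[2]
def tri(f1,p1,f2,p2):
    A=[]
    for f,p in((f1,p1),(f2,p2)):
        M=P(f);A+=[p[0]*M[2]-M[0],p[1]*M[2]-M[1]]
    v=np.linalg.svd(np.array(A))[2][-1];X=v[:3]/v[3]
    return X,proj(f1,X)-p1,proj(f2,X)-p2
def onz(f,p,z):
    M=P(f);A=np.array([p[0]*M[2]-M[0],p[1]*M[2]-M[1]])
    return np.linalg.solve(A[:,:2],-A[:,2]*z-A[:,3])
E
python3 - <<'E'
from h import *
for n in('scene','side','wrist'): snap(n,n+'0')
o=bot.get_obs();print(o)
for n in('scene0','side0','wrist0'):
    d=np.load('pics/'+n+'.npz');print(n,-d['R'].T@d['t'],d['R'].round(2).tolist(),d['K'][0])
E
```

```text
pics
{'time_s': 0.15, 'q': array([-1.51612750e+00,  2.45658482e-01,  1.55873992e+00,  9.64092498e-06,
        1.33871253e+00, -1.74126629e-01]), 'qvel': array([-0.00010789, -0.00386611, -0.00483959, -0.00124226, -0.00099024,
       -0.00110534]), 'tau': array([-1.31976490e-04, -4.16265035e+01, -3.14981747e+01,  6.84309890e-02,
        3.16098996e-02, -9.22055324e-05]), 'tcp_pos': array([ 147.38834456, -632.58622309,  204.59222044]), 'tcp_rot': array([-3.11955359e+00, -3.58431288e-01, -1.56996533e-04]), 'wrist_force': array([-0.47533931,  0.49245246,  0.75981164]), 'ft_torque': array([-0.02726077,  0.01071235,  0.0465614 ]), 'gripper_force': 0.0, 'finger_gap': 93.65289886679408}
scene0 [200.87259497 656.48094679 859.26588438] [[-0.86, -0.52, -0.01], [-0.41, 0.69, -0.6], [0.32, -0.51, -0.8]] [521.50104247   0.         320.38825076]
side0 [ 513.57325653 -571.10307074  861.84526686] [[1.0, 0.0, 0.0], [0.0, -0.72, -0.69], [-0.0, 0.69, -0.72]] [494.04087561   0.         328.82106905]
wrist0 [ 213.50411534 -617.27461621  382.74542161] [[0.23, -0.97, -0.0], [-0.95, -0.22, 0.23], [-0.22, -0.05, -0.97]] [350.60782785   0.         319.42165942]
```

View pics/scene0.png

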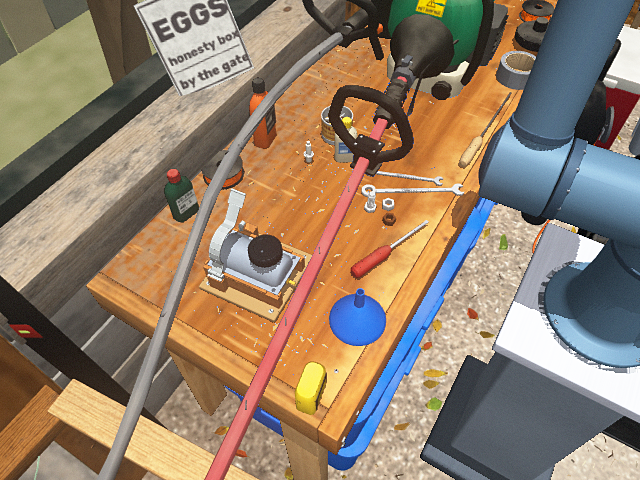

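View pics/side0.png

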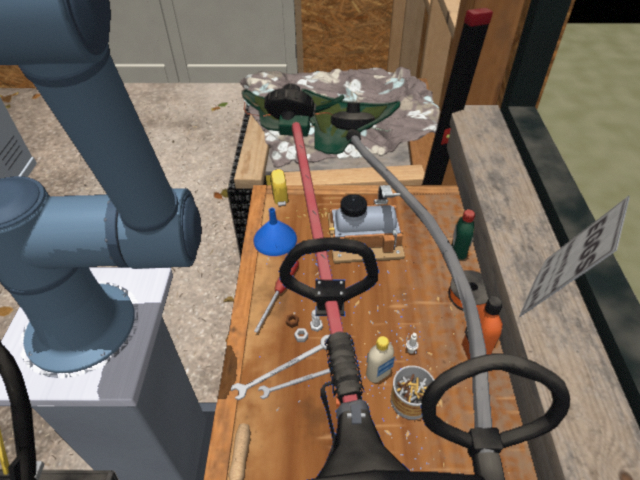

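Run:
```python
import cv2
a=cv2.imread('pics/scene0.png')[175:335,180:320];b=cv2.imread('pics/side0.png')[170:270,310:420]
a=cv2.resize(a,None,fx=3.75,fy=3.75,interpolation=cv2.INTER_CUBIC)
b=cv2.resize(b,None,fx=6,fy=6,interpolation=cv2.INTER_CUBIC)
cv2.imwrite('pics/ca.png',a);cv2.imwrite('pics/cb.png',b);print(a.shape,b.shape)
```

```text
(600, 525, 3) (600, 660, 3)
```

View pics/ca.png

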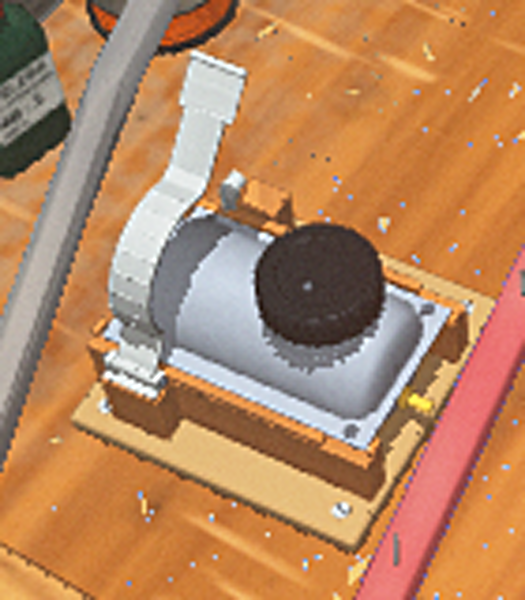

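View pics/cb.png

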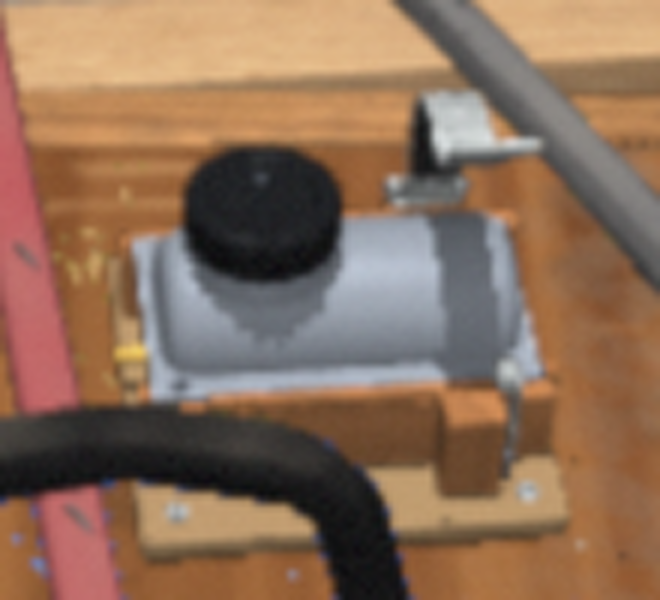

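```bash
cat > fit.py <<'E'
from h import *
from scipy.optimize import least_squares
sc=lambda u,v:np.array([180+(u+.5)/3.75-.5,175+(v+.5)/3.75-.5])
si=lambda u,v:np.array([310+(u+.5)/6-.5,170+(v+.5)/6-.5])
D={'cap':(sc(307,286),si(261,178)),'tab':(sc(214,87),si(503,147)),'hinge':(sc(137,368),si(427,187)),'catch':(sc(233,177),si(510,363))}
for k,(a,b) in D.items(): print(k,*[x.round(1) for x in tri('scene0',a,'side0',b)])
def pts(p):
    x,y,yw,th=p;R=Ro.from_euler('z',yw).as_matrix()
    f=lambda a:R@np.array(a)+[x,y,0]
    d=np.array([-144*np.cos(th)-1.5*np.sin(th)*-1*-1*0, 144*np.sin(th)])
    # tab: rel hinge (y,z)=(-144,+1.5), rotated by th about x so that it goes up
    c,s=np.cos(th),np.sin(th);yy,zz=-144*c+1.5*s,144*s+1.5*c
    return {'cap':f([-30,0,111.5]),'tab':f([45,58+yy,57+zz]),'hinge':f([45,58,57]),'catch':f([58,-56,70])}
def res(p):
    q=pts(p);return np.concatenate([np.r_[proj('scene0',q[k])-a,proj('side0',q[k])-b] for k,(a,b) in D.items()])
if __name__=='__main__':
    r=least_squares(res,[550,200,0,.8],loss='soft_l1')
    print(r.x,np.degrees(r.x[2]));print(res(r.x).reshape(-1,4).round(1))
    for k,v in pts(r.x).items():print(k,v.round(1))
    np.save('pose.npy',r.x)
E
python3 fit.py
```

```text
cap [566.1 266.5 111.4] [-0.4 -0.2] [-0.4  0.2]
tab [646.4 222.6 163.9] [-1.7 -0.9] [-1.5  0.8]
hinge [636.2 320.7  57.7] [-0.7 -0.4] [-0.6  0.3]
catch [658.6 208.5  70.4] [-0.6 -0.3] [-0.6  0.3]
[596.87414373 262.71463264   6.32670715   7.09512451] 362.49361810643586
[[ 0.9 -2.5  0.1  1.6]
 [-1.   1.  -3.   0.6]
 [-2.7 -0.1  0.6 -0. ]
 [-0.3  0.4 -1.2  0.1]]
cap [566.9 261.4 111.5]
tab [643.6 224.7 162.5]
hinge [639.3 322.6  57. ]
catch [657.3 209.3  70. ]
```

```bash
cat > cap.py <<'E'
from fit import *
t=np.linspace(0,2*np.pi,120)
def ext(f,c,zt):
    q=[]
    for z in(zt-20,zt):
        for a in t:q.append(proj(f,[c[0]+30*np.cos(a),c[1]+30*np.sin(a),z]))
    q=np.array(q);return np.r_[q.min(0),q.max(0)]
obs=[np.r_[sc(256,223),sc(384,347)],np.r_[si(184,146),si(341,280)]]
r=least_squares(lambda p:np.r_[ext('scene0',p,p[2])-obs[0],ext('side0',p,p[2])-obs[1]],[566,264,111])
print(r.x,r.fun.round(1))
c=np.array([r.x[0],r.x[1],111.5])
# black mask moments
for f,o in(('scene0',obs[0]),('side0',obs[1])):
    D['cap']=D['cap']
D['cap']=(proj('scene0',r.x),proj('side0',r.x))
def res(p):
    q=pts(p);w=dict(cap=2,tab=1,hinge=.7,catch=1)
    return np.concatenate([w[k]*np.r_[proj('scene0',q[k])-a,proj('side0',q[k])-b] for k,(a,b) in D.items()])
s=least_squares(res,[590,260,0,.8]);print(s.x,np.degrees(s.x[2]));print(res(s.x).reshape(-1,4).round(1))
for k,v in pts(s.x).items():print(k,v.round(1))
np.save('pose.npy',s.x)
# corner overlays
R=Ro.from_euler('z',s.x[2]).as_matrix()
for f,F,off,k in(('scene0','ca',(180,175),3.75),('side0','cb',(310,170),6)):
    im=cv2.imread(f'pics/{F}.png');L=lambda X:tuple(int(v) for v in ((proj(f,X)-off+.5)*k-.5))
    T=lambda a:R@np.array(a)+[s.x[0],s.x[1],0]
    for z,dx,dy in((50,75,45),):
        cv2.polylines(im,[np.array([L(T([a*dx,b*dy,z])) for a,b in((1,1),(1,-1),(-1,-1),(-1,1))])],1,(0,255,0),1)
    for z in(91.5,111.5):cv2.polylines(im,[np.array([L(T([-30+30*np.cos(a),30*np.sin(a),z])) for a in t])],1,(0,0,255),1)
    q=pts(s.x)
    for n in('tab','hinge','catch'):cv2.circle(im,L(q[n]),4,(255,0,0),-1)
    for b in(-1,1):
        cc,ss=np.cos(s.x[3]),np.sin(s.x[3])
        e=[]
        for dx,l in((-15,131),(15,131),(15,157),(-15,157)):e.append(L(T([45+dx,58-l*cc+1.5*ss,57+l*ss+1.5*cc])))
        cv2.polylines(im,[np.array(e)],1,(255,0,0),1)
    cv2.imwrite(f'pics/o{F}.png',im)
a=cv2.imread('pics/oca.png')[:,:400];b=cv2.imread('pics/ocb.png')
b=cv2.resize(b,(400,364));cv2.imwrite('pics/ov.png',np.hstack([a,np.vstack([b,np.zeros((236,400,3),np.uint8)])]))
E
python3 cap.py | tail -12
```

```text
hinge [636.2 320.7  57.7] [-0.7 -0.4] [-0.6  0.3]
catch [658.6 208.5  70.4] [-0.6 -0.3] [-0.6  0.3]
[565.95723973 257.45265704 111.73056446] [-0.9 -0.8 -0.1  0.4 -0.9 -0.7 -0.3  1.3]
[5.96300291e+02 2.59530061e+02 8.11610927e-02 8.15432367e-01] 4.650188073871371
[[-0.2 -0.3  0.4  0.4]
 [-1.   0.3 -2.6  0.8]
 [-0.6 -0.1 -0.4  0.3]
 [-0.6 -0.2 -0.5  0.4]]
cap [566.4 257.1 111.5]
tab [644.4 223.7 162.9]
hinge [636.4 321.   57. ]
catch [658.6 208.4  70. ]
```

View pics/ov.png

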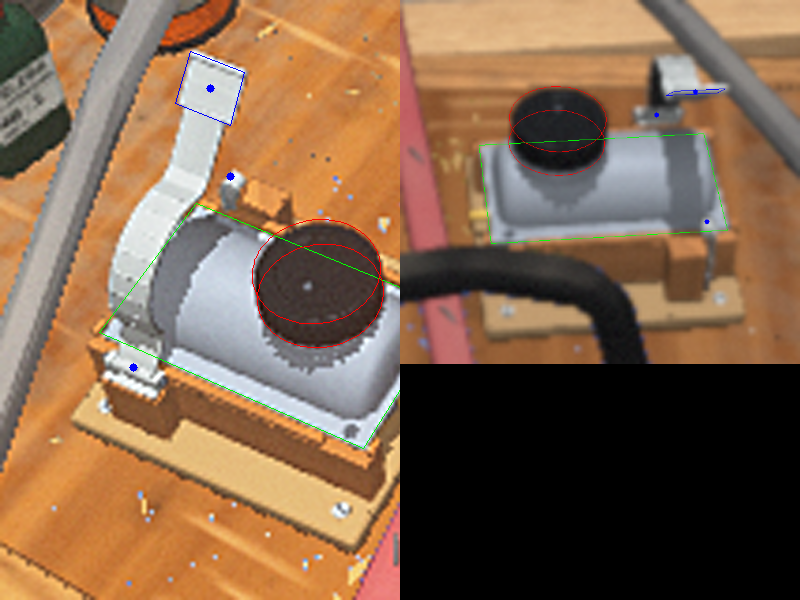

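Run:
```python
from h import *
def match(poly,pts):
    poly=np.array(poly,float)
    P_=np.concatenate([np.linspace(a,b,60) for a,b in zip(poly[:-1],poly[1:])])
    for p in pts:
        b=min(((np.abs(np.r_[r1,r2]).max(),*X.round(0),*q.round(0)) for q in P_ for X,r1,r2 in[tri('scene0',p,'side0',q)]))
        print(p,[float(round(v,1)) for v in b])
print('grey');match([(355,140),(400,180),(430,220),(455,270),(470,320),(482,400)],[(130,390),(160,315),(185,250),(205,205),(220,180),(245,140),(290,80)])
print('red');match([(298,130),(313,200),(320,245),(330,300)],[(240,430),(280,340),(310,265),(340,200),(360,160)])
print('ring');match([(281,270),(300,246),(330,240),(365,248),(378,270),(360,297)],[(345,90),(333,105),(375,88),(405,115),(410,140)])
for p,q in(((358,342),(274,248)),((312,370),(279,173)),((347,130),(382,340))):print(tri('scene0',p,'side0',q)[0].round())
```

```text
grey
(130, 390) [0.0, 1084.0, 459.0, -845.0, 474.0, 348.0]
(160, 315) [0.0, 957.0, 301.0, -448.0, 471.0, 325.0]
(185, 250) [0.0, 685.0, 331.0, 106.0, 402.0, 183.0]
(205, 205) [0.0, 709.0, 241.0, 122.0, 418.0, 204.0]
(220, 180) [0.0, 693.0, 205.0, 166.0, 415.0, 200.0]
(245, 140) [0.0, 770.0, 38.0, 92.0, 459.0, 284.0]
(290, 80) [0.0, 753.0, -117.0, 151.0, 472.0, 335.0]
red
(240, 430) [0.0, 451.0, 512.0, -13.0, 307.0, 174.0]
(280, 340) [0.0, 472.0, 359.0, 23.0, 313.0, 201.0]
(310, 265) [0.0, 479.0, 245.0, 106.0, 314.0, 208.0]
(340, 200) [0.0, 491.0, 121.0, 146.0, 318.0, 235.0]
(360, 160) [0.0, 504.0, 23.0, 155.0, 324.0, 269.0]
ring
(345, 90) [0.0, 585.0, -58.0, 230.0, 373.0, 278.0]
(333, 105) [0.0, 584.0, -12.0, 227.0, 371.0, 258.0]
(375, 88) [0.1, 509.0, -26.0, 285.0, 327.0, 241.0]
(405, 115) [0.0, 449.0, -31.0, 248.0, 290.0, 258.0]
(410, 140) [0.3, 429.0, -22.0, 206.0, 281.0, 270.0]
[371. 262. -49.]
[385. 397.  81.]
[602. -95.  96.]
```

Request:
{"op": "send_rows", "data": {
  "targets": [
    [0,0,8.4,0,0,-49,0],
    [0,0,0,0,0,-49,0],
    [0,0,0,0,0,-49,0],
    [0,0,0,0,0,-49,0],
    [0,0,0,0,0,-49,0],
    [0,0,0,27,-39,0,0],
    [0,0,0,27,-39,0,0],
    [0,0,0,27,-39,0,0]
  ],
  "squeeze": 10
}}

```text
time_s: 0.95
tcp_pos: [219.0, -508.5, 450.3]
tcp_rot: [-3.139, -0.128, -0.0]
wrist_force: [1.0, 0.0, 0.2]
finger_gap: 33.5
gripper_force: 0.0
```

Request:
{"op": "send_rows", "data": {
  "targets": [
    [0,0,0,27,-39,0,0],
    [0,0,0,27,-39,0,0],
    [0,0,0,27,-39,0,0],
    [0,0,0,27,-39,0,0],
    [0,0,0,27,-39,0,0],
    [0,0,0,27,-39,0,0],
    [0,0,0,27,-39,0,0],
    [0,0,0,27,-39,0,0]
  ]
}}

```text
time_s: 1.75
tcp_pos: [408.6, -179.2, 450.3]
tcp_rot: [3.139, 0.129, 0.0]
wrist_force: [1.7, -1.4, 0.1]
finger_gap: 0.4
gripper_force: 0.0
```

Request:
{"op": "send_rows", "data": {
  "targets": [
    [0,0,0,27,-39,0,0],
    [0,0,0,27,-39,0,0],
    [0,0,0,27,-39,0,0],
    [0,0,0,27,-39,0,0],
    [0,0,0,27,-39,0,0],
    [0,0,0,27,-39,0,0],
    [0,0,0,27,-39,0,0],
    [0,0,0,27,-39,0,0]
  ]
}}

```text
time_s: 2.55
tcp_pos: [598.4, 149.6, 450.1]
tcp_rot: [3.139, 0.13, -0.001]
wrist_force: [1.1, -0.2, 1.3]
finger_gap: 0.5
gripper_force: 0.0
```

```bash
cat > go.py <<'E'
import sys
from h import *
# usage: go.py x y z -> tool-frame shift from the measured pose
def show(*goals):
    o=bot.get_obs();R=Ro.from_rotvec(o['tcp_rot']);p=o['tcp_pos']
    print('t',round(o['time_s'],2),'p',p.round(1),'yang',np.degrees(np.arctan2(*R.as_matrix()[[1,0],1])).round(2),'tilt',np.degrees(np.arccos(-R.as_matrix()[2,2])).round(2),'F',o['wrist_force'].round(1),'T',o['ft_torque'].round(2),'q',o['q'].round(2),'gap',round(o['finger_gap'],1))
    for g in goals:
        print(np.round(g,1),'shift',R.inv().apply(np.array(g)-p).round(1)); p=np.array(g)
E
python3 - <<'E'
from go import *
x,y,yw,th0=np.load('pose.npy');R=Ro.from_euler('z',yw)
G=[]
for k,th in enumerate([.95,.8,.65,.5,.35,.2,.1,.03,-.015]):
    c,s=np.cos(th),np.sin(th);yy=58-144*c+1.5*s+12.5*max(th,0)/.8;zz=57+144*s+1.5*c
    G.append(R.apply([45,yy,zz])+[x,y,0])
show(*G)
E
```

```text
t 2.55 p [598.4 149.6 450.1] yang -85.27 tilt 0.03 F [ 1.1 -0.2  1.3] T [-0.01  0.   -0.05] q [ 0.06  0.08  1.3  -0.    1.75  1.55] gap 0.5
[641.9 253.5 175. ] shift [  52.1 -100.   275. ]
[643.5 234.5 161.3] shift [-0.  19.  13.7]
[644.8 217.8 145.3] shift [-0.  16.8 16. ]
[646.  203.5 127.4] shift [-0.  14.3 18. ]
[646.9 192.1 107.8] shift [-0.  11.4 19.6]
[647.6 183.7  87.1] shift [-0.   8.4 20.7]
[647.9 179.9  72.9] shift [ 0.   3.9 14.2]
[648.1 178.   62.8] shift [ 0.   1.9 10.1]
[648.1 177.5  56.3] shift [0.  0.6 6.5]
```

```bash
cat > ov.py <<'E'
from h import *
def overlay(f,box,k,out,th=None):
    from fit import pts
    p=np.load('pose.npy').copy()
    if th is not None:p[3]=th
    R=Ro.from_euler('z',p[2]).as_matrix();T=lambda a:R@np.array(a)+[p[0],p[1],0]
    x0,y0,x1,y1=box;im=cv2.resize(cv2.imread(f'pics/{f}.png')[y0:y1,x0:x1],None,fx=k,fy=k,interpolation=cv2.INTER_CUBIC)
    L=lambda X:[int(v) for v in ((proj(f,X)-(x0,y0)+.5)*k-.5)]
    pl=lambda e,c:cv2.polylines(im,[np.array([L(T(a)) for a in e])],1,c,1)
    t=np.linspace(0,6.28,90)
    pl([(75,45,50),(75,-45,50),(-75,-45,50),(-75,45,50)],(0,255,0))
    for z in(91.5,111.5):pl([(-30+30*np.cos(a),30*np.sin(a),z) for a in t],(0,0,255))
    c,s=np.cos(p[3]),np.sin(p[3])
    pl([(45+dx,58-l*c+1.5*s,57+l*s+1.5*c) for dx,l in((-15,131),(15,131),(15,157),(-15,157))],(255,0,0))
    for n in('tab','hinge','catch'):cv2.circle(im,L(pts(p)[n]),3,(255,0,0),-1)
    cv2.imwrite(f'pics/{out}.png',im)
E
python3 - <<'E'
from ov import *
snap('wrist','w1');overlay('w1',(0,0,640,480),1.25,'w1o')
E
```

```text
cap [566.1 266.5 111.4] [-0.4 -0.2] [-0.4  0.2]
tab [646.4 222.6 163.9] [-1.7 -0.9] [-1.5  0.8]
hinge [636.2 320.7  57.7] [-0.7 -0.4] [-0.6  0.3]
catch [658.6 208.5  70.4] [-0.6 -0.3] [-0.6  0.3]
```

View pics/w1o.png

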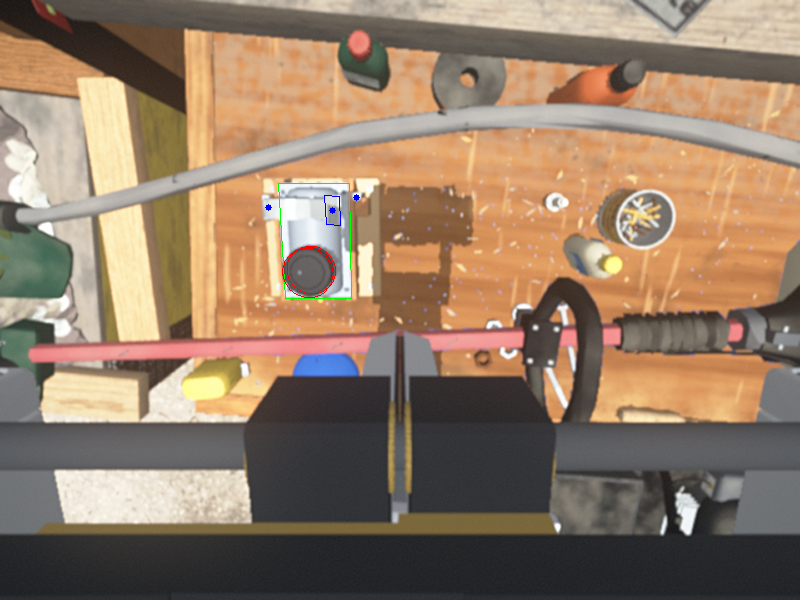

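Request:
{"op": "send_rows", "data": {
  "targets": [
    [0,0,0,9,-17,20,0],
    [0,0,0,9,-17,20,0],
    [0,0,0,9,-17,30,0],
    [0,0,0,9,-17,40,0],
    [0,0,0,8,-16,40,0],
    [0,0,0,8,-16,40,0],
    [0,0,0,0,0,40,0],
    [0,0,0,0,0,15,0]
  ]
}}

```text
time_s: 3.4
tcp_pos: [638.7, 251.2, 199.5]
tcp_rot: [3.137, 0.13, -0.014]
wrist_force: [-0.6, 0.6, 0.1]
finger_gap: 0.5
gripper_force: 0.0
```

Request:
{"op": "send_rows", "data": {
  "targets": [
    [0,0,0,0,0,15,0],
    [0,0,0,0,0,15,0],
    [0,0,0,0,9.5,7,0],
    [0,0,0,0,9.5,7,0],
    [0,0,0,0,8.5,8,0],
    [0,0,0,0,8.5,8,0]
  ]
}}

```text
time_s: 4.0
tcp_pos: [645.2, 214.8, 146.0]
tcp_rot: [-3.138, -0.128, -0.003]
wrist_force: [-0.2, 1.4, -0.3]
finger_gap: 0.5
gripper_force: 0.4
```

Request:
{"op": "send_rows", "data": {
  "targets": [
    [0,0,0,0,6,9,0],
    [0,0,0,0,6,9,0],
    [0,0,0,0,5.5,10,0],
    [0,0,0,0,5.5,10,0],
    [0,0,0,0,4,10,0],
    [0,0,0,0,4,10.5,0]
  ]
}}

```text
time_s: 4.6
tcp_pos: [646.8, 184.8, 86.0]
tcp_rot: [-3.138, -0.129, 0.001]
wrist_force: [0.7, 0.9, 0.6]
finger_gap: 0.5
gripper_force: 0.9
```

Run:
```python
from go import *
show([647.9,179.9,72.9])
snap('wrist','w2');snap('scene','s2')
a=cv2.imread('pics/w2.png')[120:360,120:480];b=cv2.imread('pics/s2.png')[175:315,180:320]
a=cv2.resize(a,(500,333));b=cv2.resize(b,(500,500)) if 0 else cv2.resize(b,(300,300))
c=np.zeros((333,800,3),np.uint8);c[:,:500]=a;c[:300,500:]=b;cv2.imwrite('pics/c2.png',c)
```

```text
t 4.6 p [646.8 184.8  86. ] yang -85.28 tilt 0.04 F [0.7 0.9 0.6] T [ 0.39  0.07 -0.03] q [0.11 0.42 1.57 0.   1.15 1.6 ] gap 0.5
[647.9 179.9  72.9] shift [ 0.7  4.9 13.1]
```

View pics/c2.png

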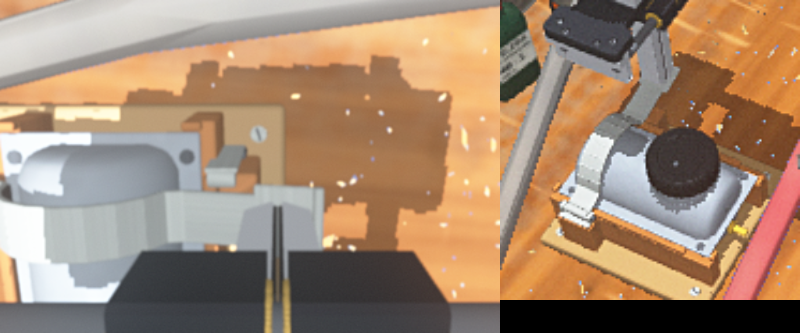

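Request:
{"op": "send_rows", "data": {
  "targets": [
    [0,0,0,0.3,2.5,6.5,0],
    [0,0,0,0.3,2.4,6.5,0],
    [0,0,0,0,1,4,0],
    [0,0,0,0,1,4,0],
    [0,0,0,0,0.5,3,0]
  ]
}}

```text
time_s: 5.2
tcp_pos: [649.7, 178.8, 67.8]
tcp_rot: [-3.137, -0.13, -0.005]
wrist_force: [0.2, 1.6, 1.8]
finger_gap: 0.6
gripper_force: 1.1
```

Request:
{"op": "send_rows", "data": {
  "targets": [
    [0,0,0,0,0.2,2,0],
    [0,0,0,0,0,1.5,0]
  ]
}}

```text
time_s: 5.4
tcp_pos: [648.7, 177.0, 59.4]
tcp_rot: [3.139, 0.129, 0.002]
wrist_force: [1.2, 0.9, 1.2]
finger_gap: 0.5
gripper_force: 0.9
```

Request:
{"op": "send_rows", "data": {
  "targets": [
    [0,0,0,0,0,1.5,0],
    [0,0,0,0,0,1.5,0],
    [0,0,0,0,0,0,0]
  ]
}}

```text
time_s: 5.7
tcp_pos: [649.0, 177.1, 58.6]
tcp_rot: [3.139, 0.129, 0.001]
wrist_force: [-4.8, -0.4, 13.4]
finger_gap: 0.4
gripper_force: 6.3
```

Request:
{"op": "send_rows", "data": {
  "targets": [
    [0,0,0,0,0,1.5,0],
    [0,0,0,0,0,1,0],
    [0,0,0,0,0,0,0]
  ]
}}

```text
time_s: 6.0
tcp_pos: [649.4, 177.1, 58.4]
tcp_rot: [3.138, 0.13, 0.001]
wrist_force: [-9.6, -0.2, 23.3]
finger_gap: 0.4
gripper_force: 11.5
```

Request:
{"op": "send_rows", "data": {
  "targets": [
    [0,0,0,0,0,1,0],
    [0,0,0,0,0,0,0],
    [0,0,0,0,0,-5,0],
    [0,0,0,0,0,-10,0],
    [0,0,0,0,0,-40,0],
    [0,0,0,0,0,-45,0],
    [0,0,0,0,0,-45,0],
    [0,0,0,0,0,0,0]
  ]
}}

```text
time_s: 6.8
tcp_pos: [652.0, 177.4, 206.0]
tcp_rot: [-3.138, -0.129, -0.02]
wrist_force: [0.4, -0.3, 0.7]
finger_gap: 0.4
gripper_force: 0.0
```

Run:
```python
from ov import *
from go import show
snap('wrist','w3');snap('scene','s3');snap('side','d3')
show([566.4,257.1,250],[566.4,257.1,90])
for f,b,k in(('w3',(150,120,510,360),1.1),('s3',(190,190,320,310),3.),('d3',(310,170,420,260),3.6)): overlay(f,b,k,'o'+f,.012)
ims=[cv2.imread(f'pics/o{f}.png') for f in('w3','s3','d3')]
c=np.zeros((600,800,3),np.uint8)
for im,(x,y) in zip(ims,((0,0),(400,0),(0,270))):
    h=min(im.shape[0],600-y);w=min(im.shape[1],800-x);c[y:y+h,x:x+w]=im[:h,:w]
cv2.imwrite('pics/c3.png',c)
```

```text
t 6.95 p [647.4 176.9 196.6] yang -85.3 tilt 0.13 F [-0.4 -0.  -1. ] T [-0.02  0.06  0.03] q [ 0.1   0.3   1.51 -0.    1.34  1.59] gap 0.4
[566.4 257.1 250. ] shift [-74.3 -86.5 -53.3]
[566.4 257.1  90. ] shift [  0.4  -0.  160. ]
cap [566.1 266.5 111.4] [-0.4 -0.2] [-0.4  0.2]
tab [646.4 222.6 163.9] [-1.7 -0.9] [-1.5  0.8]
hinge [636.2 320.7  57.7] [-0.7 -0.4] [-0.6  0.3]
catch [658.6 208.5  70.4] [-0.6 -0.3] [-0.6  0.3]
```

View pics/c3.png

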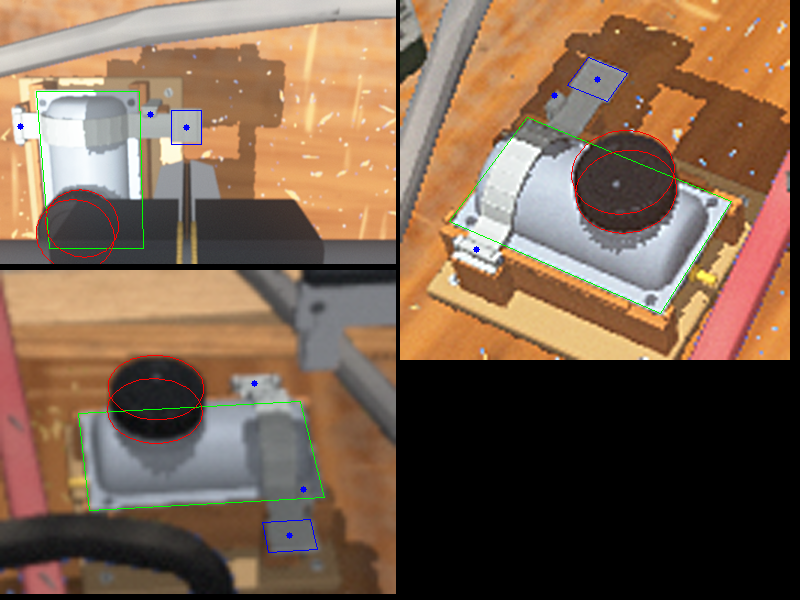

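Request:
{"op": "send_rows", "data": {
  "targets": [
    [0,0,0,0,0,-45,1],
    [0,0,0,-25,-29,-8,1],
    [0,0,0,-25,-29,0,1],
    [0,0,0,-24,-28.5,0,1],
    [0,0,7.7,0,0,0,1],
    [0,0,7.7,0,0,0,1],
    [0,0,7.7,0,0,0,1],
    [0,0,7.7,0,0,0,1]
  ],
  "squeeze": 60
}}

```text
time_s: 7.75
tcp_pos: [565.9, 257.0, 247.6]
tcp_rot: [3.056, -0.717, -0.008]
wrist_force: [0.4, -0.2, -0.4]
finger_gap: 61.1
gripper_force: 0.0
```

Run:
```python
from go import *
show([566.4,257.1,150],[566.4,257.1,90])
```

```text
t 7.75 p [565.9 257.  247.6] yang -116.4 tilt 0.32 F [ 0.4 -0.2 -0.4] T [0.08 0.   0.  ] q [ 0.24  0.15  1.59 -0.    1.41  2.28] gap 61.1
[566.4 257.1 150. ] shift [ 0.8 -0.7 97.6]
[566.4 257.1  90. ] shift [ 0.3 -0.2 60. ]
```

Request:
{"op": "send_rows", "data": {
  "targets": [
    [0,0,0,0,0,0,1],
    [0,0,0,0,0,20,1],
    [0,0,0,0,0,26,1],
    [0,0,0,0,0,26,1],
    [0,0,0,0,0,26,1],
    [0,0,0,0,0,0,1]
  ]
}}

```text
time_s: 8.35
tcp_pos: [563.6, 256.2, 146.8]
tcp_rot: [3.056, -0.704, -0.016]
wrist_force: [-0.2, -0.3, -0.4]
finger_gap: 93.9
gripper_force: 0.0
```

Run:
```python
from ov import *
from go import show
show([566.4,257.1,90])
snap('wrist','w4');overlay('w4',(120,100,520,400),2,'ow4',.012)
snap('scene','s4')
```

```text
t 8.35 p [563.6 256.2 146.8] yang -115.95 tilt 0.65 F [-0.2 -0.3 -0.4] T [ 0.04 -0.02 -0.06] q [ 0.24  0.24  1.68 -0.    1.24  2.27] gap 93.9
[566.4 257.1  90. ] shift [ 2.7 -2.4 56.8]
cap [566.1 266.5 111.4] [-0.4 -0.2] [-0.4  0.2]
tab [646.4 222.6 163.9] [-1.7 -0.9] [-1.5  0.8]
hinge [636.2 320.7  57.7] [-0.7 -0.4] [-0.6  0.3]
catch [658.6 208.5  70.4] [-0.6 -0.3] [-0.6  0.3]
```

View pics/ow4.png

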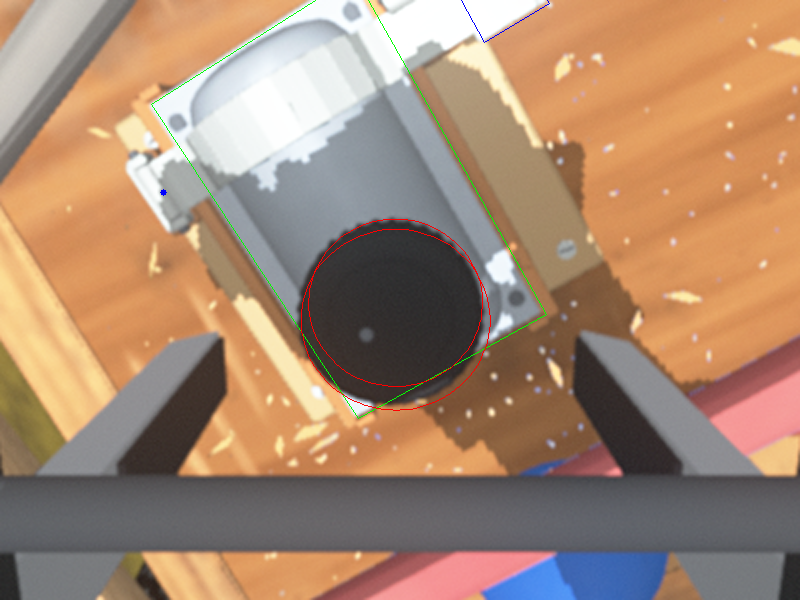

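Request:
{"op": "send_rows", "data": {
  "targets": [
    [0,0,-7,0,0,0,1],
    [0,0,0,0,0,0,1],
    [0,0,0,0,0,0,1]
  ]
}}

```text
time_s: 8.75
tcp_pos: [568.1, 257.5, 154.4]
tcp_rot: [-3.097, 0.524, -0.003]
wrist_force: [0.1, 0.7, -0.3]
finger_gap: 93.9
gripper_force: 0.0
```

Run:
```python
from go import *
show([566.2,257.1,91])
o=bot.get_obs();R=Ro.from_rotvec(o['tcp_rot']).as_matrix();print(R.round(4))
for f in((800,335),(690,390)):print(onz('w4',(120+f[0]/2,100+f[1]/2),117))
```

```text
t 8.75 p [568.1 257.5 154.4] yang -109.19 tilt 0.13 F [ 0.1  0.7 -0.3] T [ 0.02 -0.02  0.07] q [0.24 0.23 1.67 0.   1.24 2.15] gap 93.9
[566.2 257.1  91. ] shift [-1.8  1.1 63.4]
[[ 9.444e-01 -3.287e-01  2.200e-03]
 [-3.287e-01 -9.444e-01  6.000e-04]
 [ 1.900e-03 -1.300e-03 -1.000e+00]]
[508.59005628 144.75164648]
[506.42427271 182.0949572 ]
```

Request:
{"op": "send_rows", "data": {
  "targets": [
    [0,0,0,0,0,0,1],
    [0,0,0,0,0,0,1],
    [0,0,0,0,0,0,1],
    [0,0,0,0,0,0,1]
  ]
}}

```text
time_s: 9.15
tcp_pos: [567.3, 257.3, 153.0]
tcp_rot: [3.098, -0.521, -0.0]
wrist_force: [0.2, -0.5, -0.2]
finger_gap: 94.0
gripper_force: 0.0
```

Run:
```python
from go import *
show([566.2,257.1,91])
```

```text
t 9.15 p [567.3 257.3 153. ] yang -109.11 tilt 0.0 F [ 0.2 -0.5 -0.2] T [ 0.03 -0.02  0.02] q [ 0.24  0.23  1.67 -0.    1.24  2.15] gap 94.0
[566.2 257.1  91. ] shift [-1.   0.6 62. ]
```

Request:
{"op": "send_rows", "data": {
  "targets": [
    [0,0,0,-1,0.6,15,1],
    [0,0,0,0,0,15,1],
    [0,0,0,0,0,12,1],
    [0,0,0,0,0,9,1],
    [0,0,0,0,0,6,1],
    [0,0,0,0,0,4,1],
    [0,0,0,0,0,1,1],
    [0,0,0,0,0,0,1]
  ]
}}

```text
time_s: 9.95
tcp_pos: [566.5, 257.1, 91.2]
tcp_rot: [-3.098, 0.521, -0.001]
wrist_force: [0.3, 0.5, 0.2]
finger_gap: 93.5
gripper_force: 0.0
```

Request:
{"op": "send_rows", "data": {
  "targets": [
    [0,0,0,0,0,0,0.62],
    [0,0,0,0,0,0,0.62],
    [0,0,0,0,0,0,0.62],
    [0,0,0,0,0,0,0.62],
    [0,0,0,0,0,0,0.62]
  ],
  "squeeze": 5
}}

```text
time_s: 10.45
tcp_pos: [566.4, 257.5, 91.1]
tcp_rot: [-3.097, 0.521, -0.001]
wrist_force: [0.8, 1.9, 0.7]
finger_gap: 60.0
gripper_force: 5.0
```

Request:
{"op": "send_rows", "data": {
  "targets": [
    [0,0,0,0,0,0,0],
    [0,0,0,0,0,0,0],
    [0,0,0,0,0,0,0],
    [0,0,0,0,0,0,0]
  ],
  "squeeze": 60
}}

```text
time_s: 10.85
tcp_pos: [566.4, 257.5, 91.1]
tcp_rot: [-3.097, 0.521, -0.001]
wrist_force: [0.7, 3.9, -1.0]
finger_gap: 59.4
gripper_force: 60.0
```

Request:
{"op": "send_rows", "data": {
  "targets": [
    [0,0,-3,0,0,0,0],
    [0,0,-3,0,0,0,0],
    [0,0,-3,0,0,0,0],
    [0,0,-3,0,0,0,0],
    [0,0,-3,0,0,0,0],
    [0,0,0,0,0,0,0]
  ]
}}

```text
time_s: 11.45
tcp_pos: [566.3, 256.9, 91.2]
tcp_rot: [3.139, -0.113, 0.0]
wrist_force: [0.3, 0.8, 0.4]
finger_gap: 59.6
gripper_force: 60.0
```

Run:
```python
from go import *
show()
```

```text
t 11.45 p [566.3 256.9  91.2] yang -94.13 tilt 0.01 F [0.3 0.8 0.4] T [ 0.28 -0.02 -0.15] q [ 0.24  0.3   1.71 -0.    1.13  1.89] gap 59.6
```

Request:
{"op": "send_rows", "data": {
  "targets": [
    [0,0,-4,0,0,0,0],
    [0,0,-4,0,0,0,0],
    [0,0,-4,0,0,0,0],
    [0,0,-4,0,0,0,0],
    [0,0,-4,0,0,0,0],
    [0,0,-4,0,0,0,0],
    [0,0,-4,0,0,0,0],
    [0,0,0,0,0,0,0]
  ]
}}

```text
time_s: 12.25
tcp_pos: [567.1, 257.1, 92.2]
tcp_rot: [3.073, 0.65, 0.003]
wrist_force: [-0.6, 2.4, 5.2]
finger_gap: 59.0
gripper_force: 60.0
```

Run:
```python
from go import *
show()
```

```text
t 12.25 p [567.1 257.1  92.2] yang -66.13 tilt 0.11 F [-0.6  2.4  5.2] T [0.2  0.01 0.12] q [ 0.24  0.3   1.71 -0.    1.13  1.4 ] gap 59.0
```

Request:
{"op": "send_rows", "data": {
  "targets": [
    [0,0,-4,0,0,0,0],
    [0,0,-4,0,0,0,0],
    [0,0,-4,0,0,0,0],
    [0,0,-3,0,0,0,0],
    [0,0,-2,0,0,0,0],
    [0,0,0,0,0,0,0],
    [0,0,0,0,0,0,0]
  ]
}}

```text
time_s: 12.95
tcp_pos: [567.5, 257.3, 92.9]
tcp_rot: [2.944, 1.095, 0.004]
wrist_force: [0.2, 1.6, 7.5]
finger_gap: 59.3
gripper_force: 60.0
```

Run:
```python
from go import *
show()
```

```text
t 12.95 p [567.5 257.3  92.9] yang -49.21 tilt 0.17 F [0.2 1.6 7.5] T [0.25 0.15 0.02] q [ 0.24  0.3   1.71 -0.    1.13  1.1 ] gap 59.3
```

Request:
{"op": "send_rows", "data": {
  "targets": [
    [0,0,-2.5,0,0,0,0],
    [0,0,0,0,0,0,0],
    [0,0,0,0,0,-1,0],
    [0,0,0,0,0,-1,0],
    [0,0,0,0,0,0,0]
  ]
}}

```text
time_s: 13.45
tcp_pos: [567.0, 257.0, 93.7]
tcp_rot: [2.919, 1.16, 0.003]
wrist_force: [1.8, 0.7, 5.8]
finger_gap: 59.8
gripper_force: 60.0
```

Request:
{"op": "send_rows", "data": {
  "targets": [
    [0,0,0,0,0,-1,0],
    [0,0,0,0,0,-1,0],
    [0,0,0,0,0,0,0]
  ]
}}

```text
time_s: 13.75
tcp_pos: [565.7, 256.8, 94.1]
tcp_rot: [2.919, 1.162, -0.002]
wrist_force: [1.9, -0.1, -1.1]
finger_gap: 59.5
gripper_force: 60.0
```

Request:
{"op": "send_rows", "data": {
  "targets": [
    [0,0,0,0,0,-1,0],
    [0,0,0,0,0,0,0]
  ]
}}

```text
time_s: 13.95
tcp_pos: [565.6, 257.1, 95.4]
tcp_rot: [-2.918, -1.162, 0.002]
wrist_force: [1.7, 1.3, -2.3]
finger_gap: 59.6
gripper_force: 60.0
```

Run:
```python
from go import *
show()
```

```text
t 13.95 p [565.6 257.1  95.4] yang -46.59 tilt 0.09 F [ 1.7  1.3 -2.3] T [ 0.27 -0.26  0.04] q [0.24 0.3  1.71 0.   1.14 1.06] gap 59.6
```

Request:
{"op": "send_rows", "data": {
  "targets": [
    [0,0,0,0,0,-1.5,0],
    [0,0,0,0,0,-2,0],
    [0,0,0,0,0,-2,0],
    [0,0,0,0,0,-2,0],
    [0,0,0,0,0,-2,0],
    [0,0,0,0,0,0,0]
  ]
}}

```text
time_s: 14.55
tcp_pos: [566.4, 257.0, 106.0]
tcp_rot: [2.919, 1.162, 0.001]
wrist_force: [-1.1, -0.3, -1.2]
finger_gap: 59.3
gripper_force: 60.0
```

Free: only the cap's weight (1.2 N).

Request:
{"op": "send_rows", "data": {
  "targets": [
    [0,0,0,0,0,-4,0],
    [0,0,0,0,0,-5,0],
    [0,0,0,0,0,-6,0],
    [0,0,0,0,0,-6,0],
    [0,0,0,0,0,-4,0],
    [0,0,0,0,0,-2,0],
    [0,0,0,0,0,0,0],
    [0,0,0,0,0,0,0]
  ]
}}

```text
time_s: 15.35
tcp_pos: [566.0, 257.0, 132.2]
tcp_rot: [-2.919, -1.162, 0.001]
wrist_force: [-0.3, -0.4, -0.9]
finger_gap: 59.4
gripper_force: 60.0
```

Request:
{"op": "send_rows", "data": {
  "targets": [
    [0,0,0,0,0,0,0],
    [0,0,0,0,0,0,0],
    [0,0,0,0,0,0,0],
    [0,0,0,0,0,0,0]
  ]
}}

```text
time_s: 15.75
tcp_pos: [566.1, 257.1, 132.3]
tcp_rot: [-2.919, -1.162, 0.0]
wrist_force: [0.3, 0.1, -1.1]
finger_gap: 59.1
gripper_force: 60.0
```

Run:
```python
from ov import *
from go import show
show([566.4,257.1,133])
snap('scene','s5');snap('side','d5')
for f,b,k in(('s5',(180,160,320,310),2.85),('d5',(310,160,420,260),3.6)): overlay(f,b,k,'o'+f,.012)
ims=[cv2.imread(f'pics/o{f}.png') for f in('s5','d5')]
c=np.zeros((430,800,3),np.uint8)
for im,x in zip(ims,(0,402)):c[:im.shape[0],x:x+im.shape[1]]=im[:430,:800-x]
cv2.imwrite('pics/c5.png',c)
```

```text
t 15.75 p [566.1 257.1 132.3] yang -46.59 tilt 0.02 F [ 0.3  0.1 -1.1] T [ 0.03  0.02 -0.01] q [0.24 0.25 1.69 0.   1.2  1.06] gap 59.1
[566.4 257.1 133. ] shift [ 0.2  0.2 -0.7]
cap [566.1 266.5 111.4] [-0.4 -0.2] [-0.4  0.2]
tab [646.4 222.6 163.9] [-1.7 -0.9] [-1.5  0.8]
hinge [636.2 320.7  57.7] [-0.7 -0.4] [-0.6  0.3]
catch [658.6 208.5  70.4] [-0.6 -0.3] [-0.6  0.3]
```

View pics/c5.png

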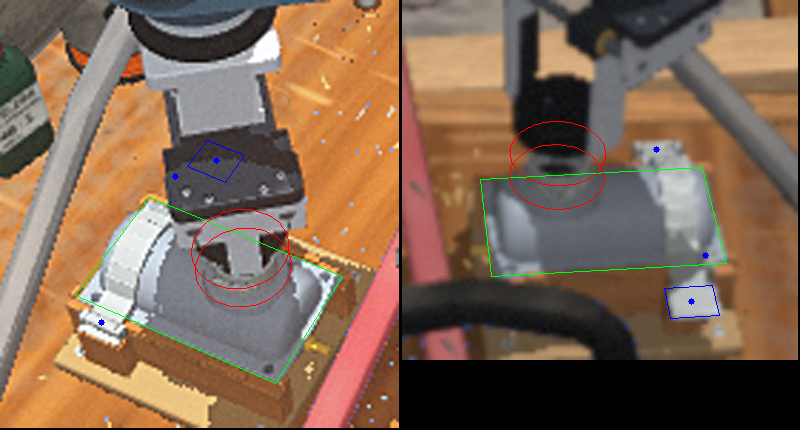

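```bash
python3 -c "
from plant import bot
print(bot.finish_job())"
```

```text
the job is handed in; nothing more can be done
None
```

Handed in at about 16 s: the strap is latched shut on the seated tank, and the cap is unscrewed about 63° and held level roughly 25 mm above the open neck. No verdict was returned.

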